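# Set a grow lamp over a germination box

## Task

Bring the grow lamp down its column until the sprung foot beneath it rests on the box below and is pushed in about half way (never all the way to its stop), then snap the lock lever over to its other side. Leave the lamp like that, with the foot still about half in, and do not shift the boxes, the jug or the pot carrier.

Things in the scene. Friction and masses are not known exactly. Their poses are not given: they have to be found in the camera images.
- stand: tabletop lamp stand, fixed to the bench: dark base plate 110 x 200 x 14 mm, upright steel column 22 mm in diameter, 414 mm tall. Origin: on the bench at the column's axis; z up; the lamp head reaches out along the stand's -x axis (roughly towards the robot); y runs across the arm.
- lamp (a joint): height of the lamp head on the column, m: 0 at the top, growing as the head goes down, 0.12 at the bottom. The head is weight-balanced and held by about 14 N of friction (lever thrown or not): it stays where it is left and moves only if pushed down or pulled up with more than that.
- beam_end (a point): middle of the upper edge of the lamp head's free end, 220 mm from the column's axis. The head: a flat aluminium arm 36 mm wide, 24 mm thick along the stand's -x; a white lamp bar 240 mm long (across), 70 mm wide, under it 120 mm from the column; a black sleeve 44 mm square round the column, its top 24 mm above the arm's upper face.
- press_top (a point): centre of the top of the black mushroom button on the arm, a rigid push point: cap 34 mm in diameter and 12 mm thick on a thin stem, its top 28 mm above the arm's upper face, 120 mm from the column's axis, straight above the foot. Push it down to lower the head (or grip the cap).
- foot (a joint): how far the sprung foot is pushed up into the lamp, m: 0 hanging free, 0.015 at its stop. Spring: 1.2 N to start, plus 0.6 N per mm. Half way is 0.0075.
- foot_tip (a point): centre of the underside of the foot: a black rubber disc 36 mm in diameter on a 12 mm steel rod under the lamp bar, straight below the button, 114 mm below the button's top when hanging free (less by the value of foot).
- lock_lever (a joint): lever angle, rad: 0 leaning 0.6 rad to the stand's +y side (unlocked, as found), 0.6 upright, 1.2 leaning 0.6 rad to the -y side (locked). An over-centre spring drives it away from upright with up to 0.35 N m, so about 6 N across the knob starts it, ever less is needed, and past upright it snaps over by itself. Pressing it downward pushes the lamp head down.
- lever_pivot (a point): the lever's pivot, on top of the arm near its free end, 190 mm from the column's axis, 12 mm above the arm's upper face; its axis runs along the stand's x.
- lever_knob (a point): centre of the lever's black ball knob, 20 mm in diameter, 60 mm from the pivot on a 10 mm steel rod; it swings in the plane across the arm. On its way from leaning to upright it rises 10 mm and comes 34 mm inward: a finger that pushes level rubs it downward (and the lamp head with it), one that follows its arc does not.
- box_a: one of three lidded germination boxes (grey, flat white lid), 110 x 110 mm, loose, about 0.3 to 0.6 kg; they differ only in height (somewhere from 50 to 100 mm) and are dealt out at random: one stands under the foot, the other two stand about 0.24 m to its sides. Origin: centre of the underside. Not to be moved.
- box_b: one of three lidded germination boxes (grey, flat white lid), 110 x 110 mm, loose, about 0.3 to 0.6 kg; they differ only in height (somewhere from 50 to 100 mm) and are dealt out at random: one stands under the foot, the other two stand about 0.24 m to its sides. Origin: centre of the underside. Not to be moved.
- box_c: one of three lidded germination boxes (grey, flat white lid), 110 x 110 mm, loose, about 0.3 to 0.6 kg; they differ only in height (somewhere from 50 to 100 mm) and are dealt out at random: one stands under the foot, the other two stand about 0.24 m to its sides. Origin: centre of the underside. Not to be moved.
- jug: bystander: blue water jug, 116 mm wide, 190 mm tall. Origin: centre of the underside.
- pot_carrier: bystander: black divided carrier 160 x 240 x 60 mm. Origin: centre of the underside.

How it is judged:
By the outcome, as a careful person would: the job done as asked, in the order asked, and still so for the second after the job is handed in, with the robot touching nothing.
It also fails if it takes over 64 s, if anything falls off the work surface, if the arm or the gripper's body presses on something with over 40 N, if the wrist force passes 120 N, or if a joint passes its speed limit or range.

## Robot

A 6-joint arm with a two-finger parallel gripper is mounted at the origin on the work surface. World frame = base frame: x ahead of the robot, y to its left, z up, the work surface at z = 0. Lengths are in mm, angles in rad, forces in N, time in s.
With the tool pointing down it reaches from about 400 to 925 mm from the base axis. Payload 12.5 kg.
Tool frame: the origin (TCP) lies at the very end of the fingers, on their centre line; the grasp point (between the pads) lies env.grip_point_offset behind it (env.grip_point_offset is the distance from the TCP to the grasp point, in mm); y points along the fingers, z is the direction in which the jaws open and shut, and the axes are right-handed (so a half turn about y gives the same grasp; the last joint's range is limited). The gripper opens to 95 mm and grips with 3 to 60 N. Pads are 20 mm wide; open, the fingers measure 119 mm over their backs; the gripper's body (75 mm by 180 mm) begins 59 mm behind the grasp point.
Start: joints at [1.243, 0.491, 1.559, -0, 1.092, -0.106], TCP at [137.472, 609.712, 214.661] pointing down, gripper open.
Joint ranges: [-3.1, 3.1], [-0.84, 2.19], [0.05, 2.79], [-1.13, 4.28], [0.06, 2.93], [-2.69, 2.69]. Speed limits (rad/s): [2.22, 2.22, 2.79, 3.14, 3.14, 3.14].

## Interface

Orientations are given as [roll, pitch, yaw] about the fixed x, y, z axes, in that order (R = Rz(yaw) Ry(pitch) Rx(roll)).
In Python, from cell import readout, read_camera, env, nets gives the robot as it stands.
- The arm moves only by the tool apply_moves, never from a script. Its argument "increments" is a list of rows, each a list of 3 entries, a list of its own where there are three numbers: the shift along the tool's x, y, z in cm, then the turn, a rotation vector about the tool's x, y, z in degrees, then the finger opening in cm, from 0 to 9.51. A call has exactly 5 rows; each row shifts and turns the pose as measured when the row begins, along the tool's axes as they then stand; what a row does not reach is not made up. A row lasts 1/8 s, in which the tool goes at most 62.5 mm and 10.7 degrees, less where a joint would pass 70% of its speed; a pose out of reach is approached as far as the arm can. A call with a gripper value outside its range is refused whole. The fingers move at their own pace and stop on an object; the grip force is fixed at half the most. Time passes only in rows, so rows that do not move let the fingers close, or fill a call up. It gives the time, the measured TCP pose, the force and the opening at its end, in the units of the state.
- readout.state(): the state, without advancing time (a new reading comes with each control period).
- read_camera(name): name is "scene" or "top"; returns a dict with "img" (400x640x3 uint8, red, green, blue), "vfov" (degrees; the focal length in pixels is half the picture's height over the tangent of half this angle, whatever the lens; pixels are square), "cx", "cy" (the principal point, pixels), "distortion" ([k1, k2, p1, p2, k3] as OpenCV has them; the pictures are not rectified), "rvec" (rotation vector, rad) and "tvec" (3), from world to camera coordinates, as OpenCV has them. Camera axes: x right, y down, z forward; pixel columns grow to the right and rows downward; lengths in mm; the calibration is good to about 2 mm. A picture is of the moment at which its call begins. There is no depth.
- env.job_done(): hands the job in, once; it reports no verdict.
Trained networks look in a picture, given as the dict that the camera call returned (one of the last four; its "shot" number tells which), for a name from the list of things; names that differ only in an ending like _2 or _b are one class to them, and where a whole thing is asked for, a point or a joint stands for the part that bears it (a point fixed in the world has none). Each returns a list of dicts, best first, with "confidence" (0 to 1); they miss things now and then, are a little off and sometimes report something else, mostly with a low value. They report only what shows in the picture. A call takes as long as a camera call.
- nets.look_for(picture, thing): "point" ([x, y, z] in mm, in the coordinates of the camera as it stood for that picture, good to about 4 mm: the middle of the surface that is visible of it).
- nets.mark_of(picture, thing): "point" ([x, y, z] in mm, in the coordinates of the camera as it stood for that picture, good to about 4 mm: a listed point, or the origin of a listed thing).
The state is a dict: "t": time; "joints": joint angles; "qvel": joint speeds; "tau": joint torques, N m; "eef_pos": TCP position; "tcp_rot": TCP orientation; "ft_force": force on the tool from outside, world axes, zero at the start; "moment": the same for the moment, N m; "opening": opening from 0.0 (shut) to 1.0 (fully open).
Only numpy, scipy, OpenCV 4.12 (cv2) and the standard library are available. Lean on these libraries where they do the work, as an engineer would, in place of code of your own. Each camera call takes 0.05 s, during which the arm holds its last target. There are 200 camera calls.

## Working session

There is one attempt and no reset: what is moved stays moved. The work goes in short steps, Python scripts to look and compute and a tool call to move; the robot and the scene stay as the last step left them, time stands still between calls to the robot, and variables do not carry over. Pictures are saved under pics/ and viewed, about 8 in all and at most 12, crops included, and the job is handed in when it is done.

Besides the shell and the picture viewer there is one more tool, called after "Call:" as name([rows], argument=value, ...), one row to a line, values as JSON. apply_moves: Moves the arm, as the interface text tells. Its arguments: {"type":"object","properties":{"increments":{"type":"array"}},"required":["increments"]}

```bash
mkdir -p pics; cat > h.py <<'E'
import numpy as np, cv2
from cell import readout, read_camera, env, nets
def w(p,pt):
    R=cv2.Rodrigues(np.array(p["rvec"],float))[0]; return R.T@(np.array(pt,float)-np.array(p["tvec"],float).ravel())
def K(p):
    f=200/np.tan(np.radians(p["vfov"])/2); return np.array([[f,0,p["cx"]],[0,f,p["cy"]],[0,0,1.]])
def proj(p,P): return cv2.projectPoints(np.array(P,float).reshape(-1,3),np.array(p["rvec"],float),np.array(p["tvec"],float),K(p),np.array(p["distortion"],float))[0].reshape(-1,2)
def save(p,n): cv2.imwrite("pics/"+n,p["img"][:,:,::-1])
E
python3 - <<'E'
from h import *
print(readout.state(), env.grip_point_offset)
for c in("scene","top"):
    p=read_camera(c); save(p,c+"0.png"); print(c, w(p,[0,0,0]).round())
    for n in("stand","beam_end","press_top","foot_tip","lever_pivot","lever_knob","box_a","jug","pot_carrier"):
        for r in nets.mark_of(p,n)[:3]: print(n,w(p,r["point"]).round(1),round(r["confidence"],2))
    for r in nets.look_for(p,"box_a")[:3]: print("look box",w(p,r["point"]).round(1),round(r["confidence"],2))
E
```

```text
{'t': 0.0, 'joints': array([ 1.24340291e+00,  4.91577536e-01,  1.55945919e+00,  1.77875476e-05,
        1.09171540e+00, -1.05628098e-01]), 'qvel': array([-0.0030147 , -0.00071978, -0.00046367,  0.00054189,  0.00159607,
       -0.00031106]), 'tau': array([ 1.90468840e-03, -6.12632990e+01, -2.58190960e+01,  6.92763110e-02,
        4.80861089e-02, -1.13570204e-04]), 'eef_pos': array([137.37920554, 609.45603632, 214.04723322]), 'tcp_rot': array([-1.57194767e+00,  1.37932608e-04, -2.21773610e-01]), 'ft_force': array([ 0.1421961 , -0.08950472, -0.40927089]), 'moment': array([ 0.05011303, -0.05249177, -0.0307176 ]), 'opening': 0.9995732693333907} 18.8
scene [ 959.  555. 1294.]
stand [523.4  38.4 280.5] 0.74
stand [724.2  51.7   1.7] 0.66
beam_end [510.8  -5.4 216.6] 0.94
press_top [607.1  23.7 242.7] 0.96
foot_tip [536.5   3.3 226.8] 0.2
lever_pivot [537.8   3.1 225.3] 0.57
lever_pivot [524.3  38.1 278.4] 0.46
lever_knob [527.6  36.8 280.7] 0.52
box_a [6.177e+02 1.580e+01 5.000e-01] 0.84
box_a [478.7 240.5   0.8] 0.75
box_a [ 712.8 -188.3   -5. ] 0.56
jug [440.9 661.1   1.9] 0.91
pot_carrier [ 472.2 -603.5    1.6] 0.71
look box [639.2  50.5  77.2] 0.98
look box [ 719.3 -172.4   97.2] 0.67
look box [482.6 243.3  52.9] 0.56
top [ 418.   24. 2208.]
stand [722.2  52.8   1.6] 0.86
beam_end [510.6   2.2 217.8] 0.71
press_top [606.3  27.6 245.6] 0.96
press_top [ 715.1 -188.9    2.6] 0.31
lever_pivot [537.7   6.5 229.6] 0.75
lever_knob [531.9  36.4 275.9] 0.37
box_a [ 720.8 -190.2    2.3] 0.75
box_a [476.8 237.1   3.9] 0.71
box_a [617.7  13.6   2.3] 0.58
jug [450.6 660.1  -2.1] 0.83
jug [479.1 233.9  -1.7] 0.52
pot_carrier [ 475.1 -602.5    2.6] 0.59
look box [ 715.  -182.7   99. ] 0.55
```

View pics/scene0.png

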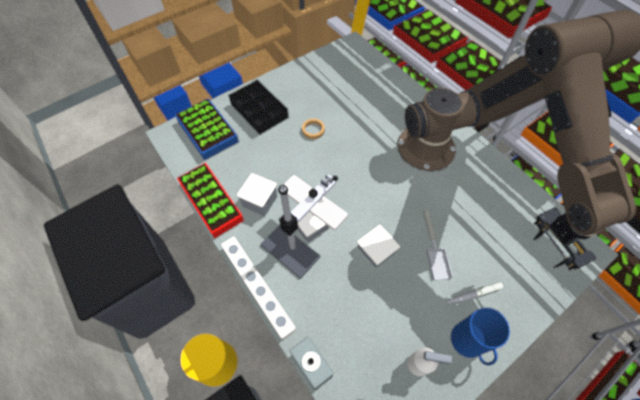

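View pics/top0.png

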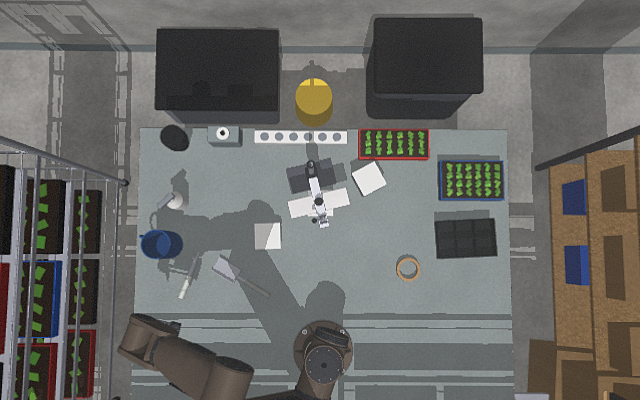

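The scene view shows the lamp head at about (315,190), with box_a's class showing under it and to either side. The top view shows the head at about (318,200), the column at (311,165) and the lever end at (320,222). The network marks agree with the given sizes: stand at (723,52), arm axis yaw about 0.235, and button top at (606,26,244). I'll raise the arm, turn it and close the fingers.

Call:
apply_moves([
  [[0,-3,0],[0,-8.7,0],0],
  [[0,-4,0],[0,-8.7,0],0],
  [[0,-4,0],[0,-8.7,0],0],
  [[0,-1,0],[0,0,0],0],
  [[0,0,0],[0,0,0],0],
])

```text
t: 1.72
eef_pos: [137.3, 609.3, 336.7]
tcp_rot: [-1.573, 0.001, 0.246]
ft_force: [0.1, 0.7, -0.3]
opening: 0.529
```

```bash
python3 - <<'E'
from h import *
s=readout.state();print(s["eef_pos"],s["tcp_rot"],s["ft_force"],s["opening"],s["joints"])
from scipy.spatial.transform import Rotation as Ro
R=Ro.from_euler("xyz",s["tcp_rot"]).as_matrix();print((R.T@(np.array([606.5,26,335])-s["eef_pos"])).round())
p=read_camera("scene"); im=p["img"]
# aggregate heights
acc={}
for c in("scene","top")*3:
    p=read_camera(c)
    for n in("press_top","beam_end","lever_pivot","stand"):
        for r in nets.mark_of(p,n)[:1]: acc.setdefault(n,[]).append(w(p,r["point"]))
    for r in nets.look_for(p,"box_a")[:3]:
        print(c,w(p,r["point"]).round(1),round(r["confidence"],2))
for n in acc: print(n,np.median(acc[n],0).round(1))
p=read_camera("scene");cv2.imwrite("pics/crop1.png",cv2.resize(p["img"][150:280,220:400,::-1],None,fx=4.4,fy=4.4,interpolation=cv2.INTER_CUBIC))
E
```

```text
[137.33822689 609.29307886 336.68956526] [-1.57290752e+00  1.38957996e-03  2.45536187e-01] [ 0.1188498   0.6603859  -0.29246893] 0.5288479311368105 [ 1.24337778e+00  4.00881228e-01  1.38142230e+00  2.36679769e-05
  1.36181648e+00 -5.72961138e-01]
[ 313.    3. -680.]
scene [637.9  48.6  76.5] 0.95
scene [485.  242.5  55.8] 0.9
scene [ 718.9 -170.1   92.2] 0.7
top [ 712.8 -182.3   97.5] 0.87
top [581.9  -8.7  74.6] 0.67
top [477.7 237.5  55.2] 0.58
scene [635.2  48.5  74.1] 0.83
scene [483.9 245.1  52.3] 0.58
scene [ 719.  -170.    93.1] 0.56
top [ 712.6 -182.    95.7] 0.75
top [475.1 236.3  55. ] 0.74
top [580.8  -6.1  77.9] 0.57
scene [636.5  47.9  77.2] 0.83
scene [485.5 242.4  56.3] 0.74
top [ 711.5 -181.4   95.7] 0.81
top [478.  237.5  56.2] 0.64
top [583.7  -6.4  76.1] 0.59
press_top [607.1  23.3 244.9]
beam_end [508.9  -1.2 216.8]
lever_pivot [538.7   6.2 230.3]
stand [725.5  51.9   0.9]
```

View pics/crop1.png

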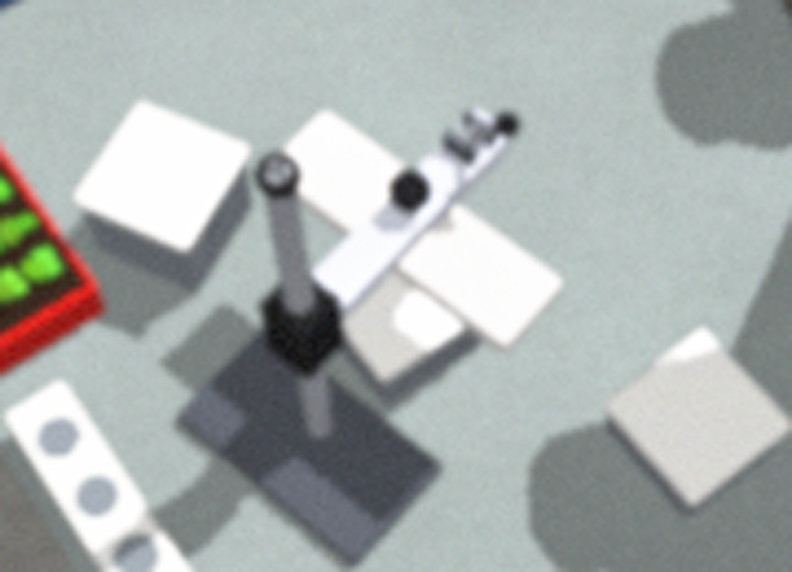

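The crop shows the lever leaning to the right (+y, knob at (508,125)) and the button at (410,190). The lid under the lamp is about 76 mm high, so I expect foot contact near TCP z 190. Next I'll move over the button.

Call:
apply_moves([
  [[2.5,0,-5.5],[0,0,0],0],
  [[2.5,0,-5.5],[0,0,0],0],
  [[2.5,0,-5.5],[0,0,0],0],
  [[2.5,0,-5.5],[0,0,0],0],
  [[2.5,0,-5.5],[0,0,0],0],
])

```text
t: 4.25
eef_pos: [329.0, 369.4, 336.5]
tcp_rot: [-1.573, 0.001, 0.254]
ft_force: [0.7, 0.4, 0.2]
opening: 0.007
```

Call:
apply_moves([
  [[2.5,0,-5.5],[0,0,0],0],
  [[2.5,0,-5.5],[0,0,0],0],
  [[2.5,0,-5.5],[0,0,0],0],
  [[2.5,0,-5.5],[0,0,0],0],
  [[2.5,0,-5.5],[0,0,0],0],
])

```text
t: 4.88
eef_pos: [524.1, 125.8, 338.6]
tcp_rot: [-1.572, -0.003, 0.254]
ft_force: [-0.4, 0.7, -0.3]
opening: 0.002
```

```bash
cat > go.py <<'E'
from h import *; import sys
from scipy.spatial.transform import Rotation as Ro
s=readout.state();print(s["eef_pos"].round(1),s["tcp_rot"].round(3),s["ft_force"].round(2),s["opening"])
R=Ro.from_euler("xyz",s["tcp_rot"]).as_matrix()
if len(sys.argv)>3: print("cm",(R.T@(np.array(list(map(float,sys.argv[1:4])))-s["eef_pos"])).round(1)/10)
E
python3 go.py 606.8 24.5 290
```

```text
[524.1 125.8 338.6] [-1.572 -0.003  0.254] [-0.39  0.7  -0.27] 0.0018670298121819728
cm [  5.44   4.89 -11.88]
```

Call:
apply_moves([
  [[2.4,0,-5.2],[0,0,0],0],
  [[2.2,0.5,-4.8],[0,0,0],0],
  [[0.9,1.5,-2],[0,0,0],0],
  [[0.2,1.5,-0.3],[0,0,0],0],
  [[0,1,0],[0,0,0],0],
])

```text
t: 5.5
eef_pos: [613.5, 15.2, 291.4]
tcp_rot: [-1.572, -0.003, 0.25]
ft_force: [0.1, -0.0, 0.4]
opening: 0.003
```

```bash
python3 go.py 606.8 24.5 249
```

```text
[613.5  15.2 291.4] [-1.572 -0.003  0.25 ] [ 0.07 -0.    0.39] 0.0029171228808317147
cm [-0.43  4.23  1.07]
```

Call:
apply_moves([
  [[-0.3,1,0.8],[0,0,0],0],
  [[-0.1,1,0.3],[0,0,0],0],
  [[0,1,0],[0,0,0],0],
  [[0,0.8,0],[0,0,0],0],
  [[0,0.3,0],[0,0,0],0],
])

```text
t: 6.12
eef_pos: [604.9, 29.0, 248.2]
tcp_rot: [-1.572, -0.003, 0.254]
ft_force: [-0.2, 0.2, 0.3]
opening: 0.006
```

Call:
apply_moves([
  [[0,0.3,0],[0,0,0],0],
  [[0,0.3,0],[0,0,0],0],
  [[0,0.3,0],[0,0,0],0],
  [[0,0.3,0],[0,0,0],0],
  [[0,0.3,0],[0,0,0],0],
])

```text
t: 6.75
eef_pos: [605.1, 28.9, 238.9]
tcp_rot: [-1.573, -0.008, 0.253]
ft_force: [-6.6, 1.0, 13.3]
opening: 0.007
```

Call:
apply_moves([
  [[0,0.6,0],[0,0,0],0],
  [[0,0.6,0],[0,0,0],0],
  [[0,0.6,0],[0,0,0],0],
  [[0,0.6,0],[0,0,0],0],
  [[0,0.6,0],[0,0,0],0],
])

```text
t: 7.38
eef_pos: [605.1, 28.9, 217.0]
tcp_rot: [-1.574, -0.015, 0.253]
ft_force: [-6.4, 0.6, 14.0]
opening: 0.004
```

Call:
apply_moves([
  [[0,0.4,0],[0,0,0],0],
  [[0,0.3,0],[0,0,0],0],
  [[0,0.3,0],[0,0,0],0],
  [[0,0.2,0],[0,0,0],0],
  [[0,0.2,0],[0,0,0],0],
])

```text
t: 8.0
eef_pos: [605.1, 28.9, 210.8]
tcp_rot: [-1.575, -0.021, 0.252]
ft_force: [-5.0, 0.6, 14.0]
opening: 0.003
```

Call:
apply_moves([
  [[0,0.4,0],[0,0,0.4],0],
  [[0,0.4,0],[0,0,0.4],0],
  [[0,0.4,0],[0,0,0.4],0],
  [[0,0.3,0],[0,0,0.4],0],
  [[0,0.3,0],[0,0,0.4],0],
])

```text
t: 8.62
eef_pos: [605.1, 28.9, 200.9]
tcp_rot: [-1.577, 0.009, 0.251]
ft_force: [-6.0, 0.8, 12.7]
opening: 0.002
```

Call:
apply_moves([
  [[0,0.3,0],[0,0,0.3],0],
  [[0,0.25,0],[0,0,0.3],0],
  [[0,0.25,0],[0,0,0.3],0],
  [[0,0.25,0],[0,0,0.3],0],
  [[0,0.25,0],[0,0,0.3],0],
])

```text
t: 9.25
eef_pos: [605.2, 28.9, 196.2]
tcp_rot: [-1.578, 0.029, 0.251]
ft_force: [-5.4, 1.7, 13.5]
opening: 0.004
```

Call:
apply_moves([
  [[0,0.25,0],[0,0,-0.2],0],
  [[0,0.25,0],[0,0,-0.2],0],
  [[0,0.2,0],[0,0,-0.2],0],
  [[0,0.2,0],[0,0,-0.2],0],
  [[0,0.2,0],[0,0,-0.2],0],
])

```text
t: 9.88
eef_pos: [605.1, 28.9, 193.3]
tcp_rot: [-1.579, 0.005, 0.25]
ft_force: [-5.5, 1.6, 13.8]
opening: 0.003
```

```bash
python3 go.py
```

```text
[605.1  28.9 193.3] [-1.579  0.005  0.25 ] [-5.52  1.65 13.78] 0.00342625620991209
```

Call:
apply_moves([
  [[0,0.2,0],[0,0,0],0],
  [[0,0.2,0],[0,0,0],0],
  [[0,0.2,0],[0,0,0],0],
  [[0,0.2,0],[0,0,0],0],
  [[0,0.2,0],[0,0,0],0],
])

```text
t: 10.5
eef_pos: [605.1, 28.9, 191.5]
tcp_rot: [-1.581, -0.002, 0.25]
ft_force: [-6.8, 1.4, 13.9]
opening: 0.002
```

Call:
apply_moves([
  [[0,0.23,0],[0,0,0],0],
  [[0,0.23,0],[0,0,0],0],
  [[0,0.2,0],[0,0,0],0],
  [[0,0.2,0],[0,0,0],0],
  [[0,0.2,0],[0,0,0],0],
])

```text
t: 11.12
eef_pos: [605.1, 28.9, 189.0]
tcp_rot: [-1.582, -0.008, 0.249]
ft_force: [-7.5, 1.1, 15.3]
opening: 0.003
```

Call:
apply_moves([
  [[0,0.22,0],[0,0,0],0],
  [[0,0.22,0],[0,0,0],0],
  [[0,0.22,0],[0,0,0],0],
  [[0,0.22,0],[0,0,0],0],
  [[0,0.22,0],[0,0,0],0],
])

```text
t: 11.75
eef_pos: [605.1, 28.9, 187.1]
tcp_rot: [-1.583, -0.014, 0.249]
ft_force: [-7.1, 2.1, 16.6]
opening: 0.006
```

Call:
apply_moves([
  [[0,0.25,0],[0,0,0],0],
  [[0,0.25,0],[0,0,0],0],
  [[0,0.25,0],[0,0,0],0],
  [[0,0.25,0],[0,0,0],0],
  [[0,0.25,0],[0,0,0],0],
])

```text
t: 12.38
eef_pos: [605.2, 28.9, 184.4]
tcp_rot: [-1.585, -0.021, 0.248]
ft_force: [-8.3, 0.6, 17.3]
opening: 0.003
```

Call:
apply_moves([
  [[0,0.25,0],[0,0,0],0],
  [[0,0.25,0],[0,0,0],0],
  [[0,0.25,0],[0,0,0],0],
  [[0,0.25,0],[0,0,0],0],
  [[0,0.25,0],[0,0,0],0],
])

```text
t: 13.0
eef_pos: [605.2, 28.9, 182.3]
tcp_rot: [-1.586, -0.028, 0.248]
ft_force: [-8.4, 1.0, 19.7]
opening: 0.007
```

The foot touched at z of about 189.3. At z 182.3 the force is 19.7 N, and the expected figure is 14 + 5.7 N. Both say the foot is about half in, so I'll lift off and go to the outer side of the knob.

Call:
apply_moves([
  [[0,-0.5,0],[0,0,0],0],
  [[0,-2,0],[0,0,0.5],0],
  [[0,-3,0],[0,0,0.5],0],
  [[0,-2,0],[0.4,0,0.5],0],
  [[0,-1,0],[0.4,0,0],0],
])

```text
t: 13.62
eef_pos: [603.7, 29.2, 270.2]
tcp_rot: [-1.572, -0.001, 0.247]
ft_force: [0.5, -0.6, 0.0]
opening: 0.005
```

```bash
python3 go.py 521 78 206; python3 - <<'E'
from h import *
for n in("press_top","beam_end","lever_pivot","lever_knob","foot_tip"):
    for c in("scene","top"):
        p=read_camera(c)
        for r in nets.mark_of(p,n)[:2]: print(c,n,w(p,r["point"]).round(1),round(r["confidence"],2))
E
```

```text
[603.7  29.2 270.2] [-1.572e+00 -1.000e-03  2.470e-01] [ 0.49 -0.59  0.04] 0.004580852119686826
cm [-6.83  6.4   6.76]
scene press_top [604.   24.7 180.7] 0.86
top press_top [609.8  23.4 183.3] 0.76
scene beam_end [509.1  -3.5 158.6] 0.66
scene lever_pivot [539.9   4.5 164. ] 0.75
top lever_pivot [538.3   8.4 168.9] 0.92
```

Call:
apply_moves([
  [[-2.5,0,3],[0,0,0],0],
  [[-2.5,0,3],[0,0,0],0],
  [[-1.6,0,0.8],[0,0,0],0],
  [[-0.3,1,0.1],[0,0,0],0],
  [[0,2,0],[0,0,0],0],
])

```text
t: 15.25
eef_pos: [518.4, 80.3, 238.7]
tcp_rot: [-1.573, -0.003, 0.246]
ft_force: [0.2, -0.1, -0.8]
opening: 0.002
```

```bash
python3 go.py 521 78 206
```

```text
[518.4  80.3 238.7] [-1.573 -0.003  0.246] [ 0.22 -0.09 -0.83] 0.001634325352603004
cm [ 0.19  3.27 -0.28]
```

Call:
apply_moves([
  [[0.2,1.5,-0.2],[0,0,0],0],
  [[0.1,1.2,0],[0,0,0],0],
  [[0,0.5,0],[0,0,0],0],
  [[0,0,0],[0,0,0],0],
  [[0,0,0],[0,0,0],0],
])

```text
t: 15.88
eef_pos: [523.2, 78.2, 203.2]
tcp_rot: [-1.572, -0.001, 0.245]
ft_force: [-0.1, 0.0, -0.0]
opening: 0.004
```

```bash
python3 go.py 521 78 206; python3 - <<'E'
from h import *
p=read_camera("scene");cv2.imwrite("pics/crop2.png",cv2.resize(p["img"][150:280,240:400,::-1],None,fx=4.5,fy=4.5,interpolation=cv2.INTER_CUBIC))
k=np.array([530.5,39.2,215.8]);print((proj(p,[k,[521,78,206],[538.5,6.2,166]])-[240,150])*4.5)
E
```

```text
[523.2  78.2 203.2] [-1.572e+00 -1.000e-03  2.450e-01] [-0.13  0.03 -0.04] 0.00402486656303295
cm [-0.22 -0.28  0.03]
[[423.5062253  172.28509565]
 [465.03662352 208.96204957]
 [387.63036558 182.10716742]]
```

View pics/crop2.png

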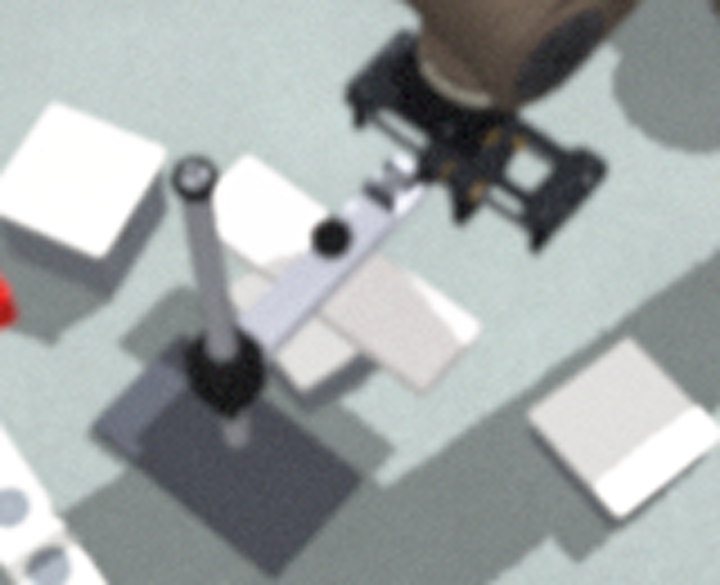

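The picture shows the knob at (425,170), where I predicted it, and the fingertips outside it at (465,210). I'll push along the arc.

Call:
apply_moves([
  [[-0.1,0,-0.6],[0,0,0],0],
  [[0,0,-0.5],[0,0,0],0],
  [[0,0,-0.3],[0,0,0],0],
  [[0,0,-0.2],[0,0,0],0],
  [[0,0,0],[0,0,0],0],
])

```text
t: 16.55
eef_pos: [526.6, 61.1, 204.2]
tcp_rot: [-1.573, -0.003, 0.245]
ft_force: [-0.3, -0.5, 0.1]
opening: 0.003
```

```bash
python3 go.py 530.5 39.2 206
```

```text
[526.6  61.1 204.2] [-1.573 -0.003  0.245] [-0.31 -0.54  0.1 ] 0.0031386965245030467
cm [-0.15 -0.18 -2.22]
```

Now about to touch the knob, so each push also rises to follow the arc.

Call:
apply_moves([
  [[0,0,-0.3],[0,0,0],0],
  [[0,-0.2,-0.4],[0,0,0],0],
  [[0,-0.25,-0.4],[0,0,0],0],
  [[0,-0.25,-0.45],[0,0,0],0],
  [[0,-0.2,-0.45],[0,0,0],0],
])

```text
t: 17.18
eef_pos: [530.8, 43.4, 213.6]
tcp_rot: [-1.568, -0.002, 0.245]
ft_force: [-0.8, 7.0, 1.7]
opening: 0.005
```

Call:
apply_moves([
  [[0,-0.2,-0.45],[0,0,0],0],
  [[0,-0.15,-0.45],[0,0,0],0],
  [[0,-0.1,-0.45],[0,0,0],0],
  [[0,-0.05,-0.45],[0,0,0],0],
  [[0,0,-0.45],[0,0,0],0],
])

```text
t: 17.8
eef_pos: [536.5, 22.4, 220.5]
tcp_rot: [-1.564, -0.004, 0.245]
ft_force: [-1.2, 1.6, 5.9]
opening: 0.005
```

```bash
python3 - <<'E'
from h import *
p=read_camera("scene");cv2.imwrite("pics/crop3.png",cv2.resize(p["img"][150:250,280:400,::-1],None,fx=6,fy=6,interpolation=cv2.INTER_CUBIC))
k=[[538.5,6.2,226],[546.5,-27.5,216],[530.5,39.2,216]];print((proj(p,k)-[280,150])*6)
for n in("press_top","lever_knob"):
        for r in nets.mark_of(p,n)[:2]: print(n,w(p,r["point"]).round(1),round(r["confidence"],2))
print(readout.state()["ft_force"],readout.state()["eef_pos"])
E
```

```text
[[278.02909685 186.5050872 ]
 [231.04116747 162.62790728]
 [324.68543111 229.52363946]]
press_top [605.   24.3 181.2] 0.64
lever_knob [530.7   7.8 227.4] 0.58
[0.66510723 1.17984192 1.0996161 ] [536.42436747  22.15261906 220.0274742 ]
```

View pics/crop3.png

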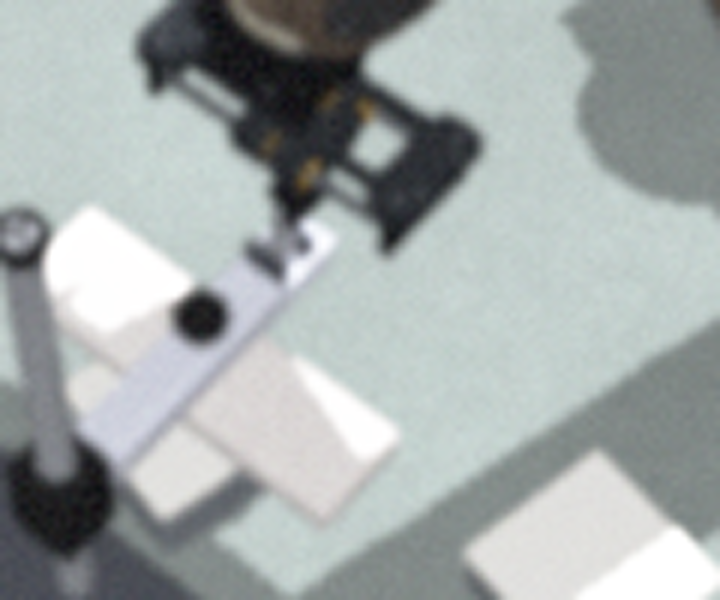

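The lever stands about upright, with the rod from about (285,240) to (285,200). The head height is unchanged (181). I'll push a little further until it snaps.

Call:
apply_moves([
  [[0,0,-0.4],[0,0,0],0],
  [[0,0,-0.4],[0,0,0],0],
  [[0,0,-0.4],[0,0,0],0],
  [[0,0,0],[0,0,0],0],
  [[0,0,0],[0,0,0],0],
])

```text
t: 18.58
eef_pos: [539.4, 9.0, 219.3]
tcp_rot: [-1.565, -0.002, 0.244]
ft_force: [-1.1, 0.0, -0.5]
opening: 0.003
```

Call:
apply_moves([
  [[0,-1,0.5],[0,0,0],0],
  [[0,-4,1],[0,0,0],0],
  [[-2,-4,4],[0,0,0],0],
  [[-2,-1,5.5],[0,0,0],0],
  [[-2,0,5.5],[0,0,0],0],
])

```text
t: 19.2
eef_pos: [439.8, 156.8, 325.8]
tcp_rot: [-1.564, -0.004, 0.24]
ft_force: [0.9, 0.4, 0.2]
opening: 0.005
```

Call:
apply_moves([
  [[-1,0,5.5],[0,0,0],0],
  [[-1,0,5.5],[0,0,0],0],
  [[-1,0,5.5],[0,0,0],0],
  [[0,0,3],[0,0,0],0],
  [[0,0,0],[0,0,0],0],
])

```text
t: 19.82
eef_pos: [357.2, 348.0, 332.0]
tcp_rot: [-1.562, -0.01, 0.245]
ft_force: [0.2, -2.3, 0.2]
opening: 0.007
```

```bash
python3 - <<'E'
from h import *
for c in("scene","top","scene","top"):
    p=read_camera(c)
    if c=="scene": cv2.imwrite("pics/crop4.png",cv2.resize(p["img"][140:280,220:400,::-1],None,fx=4.2,fy=4.2,interpolation=cv2.INTER_CUBIC))
    for n in("press_top","lever_pivot","lever_knob","box_a","jug","pot_carrier"):
        for r in nets.mark_of(p,n)[:3 if n=="box_a" else 1]: print(c,n,w(p,r["point"]).round(1),round(r["confidence"],2))
print(readout.state()["t"],readout.state()["ft_force"],readout.state()["eef_pos"])
E
```

```text
scene press_top [605.   25.  182.8] 0.78
scene lever_pivot [542.1   3.8 165.5] 0.82
scene lever_knob [539.  -28.3 219.9] 0.43
scene box_a [ 4.758e+02  2.402e+02 -2.000e-01] 0.63
scene box_a [618.   13.4   2.1] 0.54
scene jug [616.7  14.6  -0. ] 0.71
scene pot_carrier [ 473.2 -601.5    4.2] 0.97
top press_top [607.6  23.3 182. ] 0.7
top lever_pivot [506.9  -0.8 154.6] 0.48
top lever_knob [549.9 -28.7 219.5] 0.49
top box_a [475.1 238.5   1.3] 0.96
top box_a [ 716.7 -188.4    0.8] 0.64
top box_a [ 4.494e+02  6.594e+02 -6.000e-01] 0.6
top jug [441.6 661.6  -1.5] 0.63
top pot_carrier [ 475.1 -602.7   -0.7] 0.56
scene press_top [610.3  27.1 181.2] 0.84
scene lever_pivot [538.7   4.1 164.4] 0.59
scene lever_knob [541.6 -28.5 217.1] 0.55
scene box_a [ 712.6 -185.6   -1.7] 0.81
scene box_a [479.  238.   -2.4] 0.76
scene box_a [618.1  18.   -1.9] 0.67
scene jug [439.7 660.4   2.2] 0.59
scene pot_carrier [ 472.  -602.7    4.5] 0.78
top press_top [610.1  22.4 182.9] 0.96
top lever_pivot [537.3  10.9 167.7] 0.95
top lever_knob [548.4 -26.7 216.9] 0.38
top box_a [ 7.187e+02 -1.877e+02 -6.000e-01] 0.96
top box_a [478.9 236.7  -1. ] 0.72
top box_a [615.9  13.4   1.2] 0.67
top jug [445.7 662.8  -3.1] 0.87
top pot_carrier [ 475.8 -601.6    1.2] 0.61
21.225 [-0.25659698  0.97070502  0.35763967] [358.27301137 346.33844472 331.50613008]
```

View pics/crop4.png

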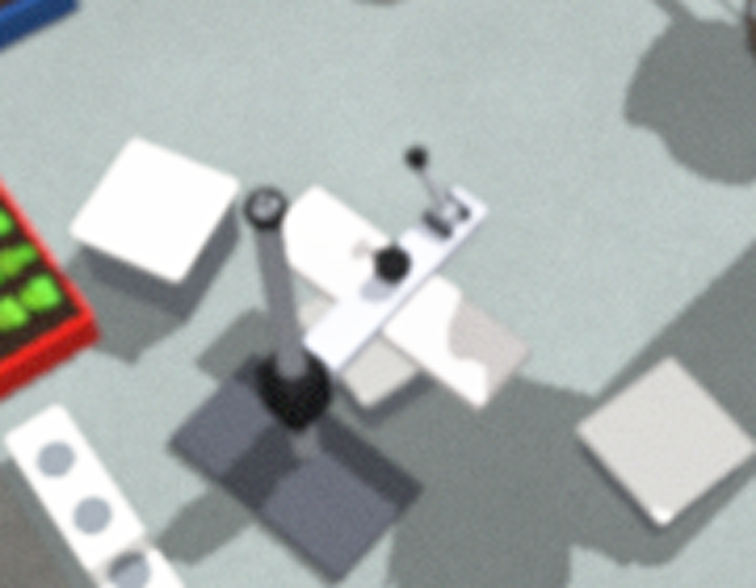

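The lever now leans to the -y side (knob at (417,158)). The button top reads 182.2 on average, unchanged, and the boxes, jug and carrier haven't moved, so I'm handing in.

```bash
python3 -c "
from cell import env;print(env.job_done())"
```

```text
the job is handed in; nothing more can be done
None
```

The lamp is down with its foot about half in, the lock lever is over to its -y side, and the job was handed in at about 21 s of the 64 s allowed.

**Lowering:** I pushed the button down with closed fingers from z ≈ 243 to 182.3. The force trend put the foot's first touch at z ≈ 189.3. At the end it read 19.7 N, against 14 N friction plus 5.7 N for a half-pressed spring. That makes the foot about 7 mm in, to within roughly 1 mm.

**Lever:** I pushed the knob along its arc until it snapped over. The side force was about 7 N. Downward force on the lever reached 5.9 N in the readings, below the roughly 20 N that would have moved the head.

**Last checks, arm clear:**
- The button top read 181.2 to 182.9 over four looks (mean 182.2), so the head stayed put.
- The knob read about (545, -28, 218), which is the locked side, and the picture agrees.
- The boxes, jug and carrier are within network noise of where they started.
- Two network reports disagreed and I took them as misreadings: one put the jug under the lamp, and one put the lever pivot at the arm's end. Both read normally on the next look.

The foot depth comes from the force and the button's height. I had no direct view of the foot.

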